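# Set the straightedge and index the dish divider to the third stop

## Robot

A 6-joint arm with a two-finger parallel gripper is mounted at the origin on the work surface. World frame = base frame: x ahead of the robot, y to its left, z up, the work surface at z = 0. Lengths are in m, angles in rad, forces in N, time in s.
With the tool pointing down it reaches from about 0.35 to 0.95 m from the base axis. Payload 17.4 kg.
Tool frame: the origin (TCP) lies midway between the tips of the shut fingers; the grasp point (between the pads) lies 19 mm behind it (bot.grasp_offset is the distance from the TCP to the grasp point, in m); x points along the fingers, z is the direction in which the jaws open and shut, and the axes are right-handed (so a half turn about x gives the same grasp; the last joint's range is limited). The gripper opens to 93 mm and grips with 3 to 60 N. Pads are 15 mm wide; open, the fingers measure 128 mm over their backs; the gripper's body (75 mm by 188 mm) begins 65 mm behind the grasp point.
Start: joints at [1.273, 0.116, 1.442, -0, 1.584, -0.038], TCP at [0.173, 0.652, 0.219] pointing down, gripper open.
Joint ranges: [-2.83, 2.83], [-0.83, 2.19], [0.07, 2.5], [-1.14, 4.28], [0.01, 3], [-2.97, 2.97]. Speed limits (rad/s): [1.89, 1.89, 2.22, 3.14, 3.14, 3.14].

## Interface

Orientations are given as a unit quaternion [x, y, z, w].
In Python, from cell import bot gives the robot as it stands. The module is installed in compiled form; this text tells all that it offers.
- The arm moves only by the shell command python3 -m jog 'ROWS' [OPENING]. ROWS is JSON, a list of rows, each a list of 6 numbers: the shift along the tool's x, y, z in cm, then the turn, a rotation vector about the tool's x, y, z in rad. In form: [[dx, dy, dz, rx, ry, rz], ...]. A call has 1 to 8 rows; each row is the pose to reach, as a shift and turn from the pose commanded when the call began, along the tool's axes at that moment; what a row does not reach only later rows make up. A row lasts 1/12 s, in which the tool goes at most 41.7 mm and 7.16 degrees, less where a joint would pass 70% of its speed; a pose out of reach is approached as far as the arm can. A call with a gripper value outside its range is refused whole. OPENING is the opening in per cent of the stroke, from 0 (shut) to 100 (fully open), set as the call begins (- or left out, the last holds). The fingers move at their own pace and stop on an object; the grip force is fixed at half the most. Time passes only in rows, so rows that repeat a pose let the fingers close. It gives the time, the measured TCP pose, the force and the opening at its end, in the units of the state.
- bot.state(): the state, without advancing time (a new reading comes with each control period).
- bot.camera(name): name is "side" or "top" or "wrist"; returns (picture, depth): 384x512x3 uint8, blue, green, red; 384x512 float32, m along the optical axis (not along the pixel's ray), 0 where there is no reading.
- bot.get_calibration(name): a dict with "fx", "fy", "cx", "cy" (pixels), "pose" (4x4, takes a point from camera to world coordinates). Camera axes: x right, y up, looking along -z (the intrinsics and any distortion apply to the point x, -y, -z); pixel columns grow to the right and rows downward; lengths in m; the calibration is good to about 2 mm. A picture is of the moment at which its call begins: read the wrist's pose just before it. get_calibration takes no time and is no camera call; for the wrist camera it gives the pose at the moment of the call.
- bot.sign_off(): hands the job in, once; it reports no verdict.
The state is a dict: "clock": time; "q": joint angles; "qvel": joint speeds; "joint_efforts": joint torques, N m; "eef_pos": TCP position; "ee_rot": TCP orientation; "ft_force": force on the tool from outside, world axes, zero at the start; "wrist_torque": the same for the moment, N m; "width": opening from 0.0 (shut) to 1.0 (fully open).
Only numpy, scipy, OpenCV 4.12 (cv2) and the standard library are available. Lean on these libraries where they do the work, as an engineer would, in place of code of your own. Each camera call takes 0.05 s, during which the arm holds its last target. There are 200 camera calls.

## Task

Lay the steel straightedge on the two supports of the dish-dividing stand, flat, flush along the fence and centred over the dish, and let go of it. Then grip the indexing knob and turn it clockwise (seen from above), counting the clicks from where it stands, to the third stop without running past it, and finish still gripping it there so that the dish stays put for marking. Leave everything else on the bench where it is.

Things in the scene. Friction and masses are not known exactly. Their poses are not given: they have to be found in the camera images.
- stand: Fixed dish-dividing stand: aluminium base plate 180 x 340 x 12 mm (x, y, z), origin at the centre of its underside. A turntable at x 0, y 55 mm carries a round 90 mm dish, top at z 35 mm. Beside the dish, at y -25 and y 135 mm, stand two support blocks, 20 mm wide (y), x -30 to 55 mm, flat tops at z 40 mm. The knob, at x 0, y -120 mm, turns the dish one to one.
- fence (a point): Middle of the fence's straight face, 4 mm above the supports' tops. The fence is a steel bar 190 mm long (along the stand's y) across both supports, 15 mm thick, rising 8 mm above their tops, to 48 mm above the bench. The face looks to the stand's -x and is where the straightedge lies flush. Axes as the stand's.
- seat (a point): Point at the height of the supports' tops (40 mm above the bench), 20 mm to the -x side of the fence's face, midway along it and level with the dish's centre in y: the straightedge's origin comes here when it lies flush and centred. Axes as the stand's.
- straightedge: Loose steel straightedge 200 (its y) x 40 (x) x 5 mm, about 0.2 kg, with an upright grey grip block along its middle, 70 (y) x 14 mm (x), from 5 to 40 mm above its underside. Origin at the centre of the underside, z up. Either end and either long edge serves. It starts flat on the bench, left of the stand (+y).
- handle: The indexing knob, with a bar grip: black bar 46 (its x) x 14 (y) x 42 mm tall on a 52 mm disc. Origin on the turning axis under the disc, 20 mm above the bench; bar from 28 to 70 mm above the bench. A white line marks its -x end, the pointer; the collar below (72 mm across) has a white tick at each stop.
- knob_grip (a point): Point on the knob's axis inside the bar grip, 54 mm above the bench, the height to grip at.
- index (a joint): Turn of the indexing knob in rad, 0 at the start (home stop, a hard end), growing clockwise seen from above. It clicks into a stop every 24 degrees (0.419 rad): first 0.419, second 0.838, third 1.257, up to the sixth and last at 2.513. Between stops the detent resists with up to about 0.06 N m, then pulls on into the next stop.
- reagent: Bystander: small amber bottle, 48 mm across, 75 mm tall, right of the stand; origin at its underside's centre. Leave it alone.
- jar: Bystander: small clear jar with a white lid, 52 mm across, 70 mm tall, right of the stand; origin at its underside's centre. Leave it alone.
- marker: Bystander: grey marker pen lying on the bench, 125 mm long, between stand and straightedge, near the robot; origin at its underside's centre. Leave it alone.
- microplate: Bystander: white well plate 86 x 128 x 14 mm, near left; origin at its underside's centre. Leave it alone.
- dishes: Bystander: stack of three 90 mm dishes, 45 mm tall, near right; origin at its underside's centre. Leave it alone.
- timer: Bystander: small white timer 60 x 70 x 20 mm, beyond the straightedge; origin at its underside's centre. Leave it alone.
- tipbox: Bystander: pipette-tip box 85 x 120 x 68 mm, far left; origin at its underside's centre. Leave it alone.

How it is judged:
By the outcome, as a careful person would: the job done as asked, in the order asked, and still so for the second after the job is handed in, while the arm keeps its last pose, push and grip.
It also fails if it takes over 51 s, if anything falls off the work surface, if the arm or the gripper's body presses on something with over 40 N, if the wrist force passes 120 N, or if a joint passes its speed limit or range.

## Working session

There is one attempt and no reset: what is moved stays moved. The work goes in short steps, Python scripts to look and compute and a shell command to move; the robot and the scene stay as the last step left them, time stands still between calls to the robot, and variables do not carry over. Pictures are saved under pics/ and viewed, about 8 in all and at most 12, crops included, and the job is handed in when it is done.

```bash
mkdir -p pics
cat > h.py <<'E'
import numpy as np, cv2
from scipy.spatial.transform import Rotation as R
from cell import bot
def cloud(name):
    c=bot.get_calibration(name); im,d=bot.camera(name)
    v,u=np.mgrid[0:384,0:512]
    P=np.stack([(u-c['cx'])/c['fx']*d,-(v-c['cy'])/c['fy']*d,-d],-1)
    T=np.array(c['pose']); W=P@T[:3,:3].T+T[:3,3]; W[d==0]=np.nan
    return im,W
def pose():
    s=bot.state(); return np.array(s['eef_pos']),R.from_quat(s['ee_rot']),s
E
python3 - <<'E'
from h import *
p,r,s=pose(); print(s['clock'],p,r.as_matrix().round(3),s['width'],bot.grasp_offset)
ims=[]
for n in ['top','side']:
    im,W=cloud(n); c=bot.get_calibration(n); print(n,c['fx'],c['cx'],c['cy'],np.array(c['pose']).round(3).tolist(),[k for k in c]); np.savez(n,im=im,W=W); ims.append(im)
cv2.imwrite('pics/a.png',cv2.resize(ims[0],(800,600))); cv2.imwrite('pics/b.png',ims[1])
E
```

```text
0.0 [0.17335995 0.65214957 0.21792893] [[-0.    -0.966  0.257]
 [-0.001  0.257  0.966]
 [-1.     0.    -0.001]] 1.0011753166202622 0.0188
top 487.32342218142 258.4658577060206 189.92608737051034 [[-0.084, 0.976, -0.201, 0.197], [-0.996, -0.084, 0.011, 0.009], [-0.006, 0.202, 0.979, 1.694], [0.0, 0.0, 0.0, 1.0]] ['fx', 'fy', 'cx', 'cy', 'pose']
side 376.00612474592447 254.89554266458427 192.319137220427 [[-0.964, 0.192, -0.182, 0.311], [-0.264, -0.677, 0.687, 0.732], [0.009, 0.71, 0.704, 0.834], [0.0, 0.0, 0.0, 1.0]] ['fx', 'fy', 'cx', 'cy', 'pose']
```

View pics/a.png

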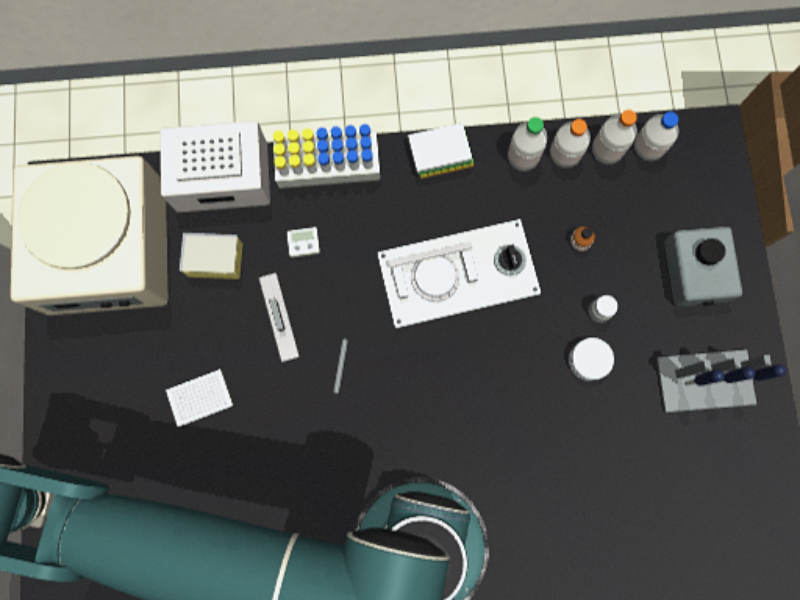

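View pics/b.png

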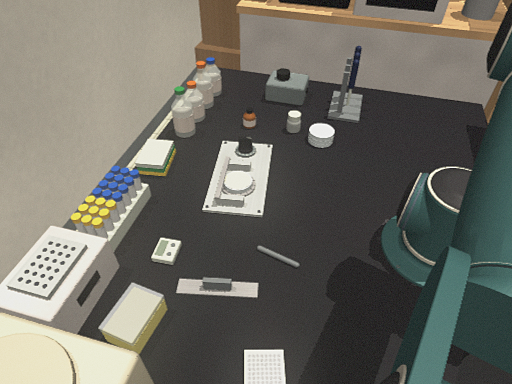

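Top view (800x600 scale): straightedge at (278,317) with its grip block, stand at (460,272), dish at (436,277) with the fence on its far side, knob at (510,260), and marker at (340,365). The side view agrees.

```bash
cat >> h.py <<'E'
def ray(c,uv,z):
    uv=np.atleast_2d(uv).astype(float); T=np.array(c['pose'])
    D=np.c_[(uv[:,0]-c['cx'])/c['fx'],-(uv[:,1]-c['cy'])/c['fy'],-np.ones(len(uv))]@T[:3,:3].T
    return T[:3,3]+D*((z-T[2,3])/D[:,2])[:,None]
def rect(c,mask,z):
    """biggest blob -> min-area rectangle on plane z: centre, long side, short side, yaw of long side"""
    cs,_=cv2.findContours(mask.astype(np.uint8),cv2.RETR_EXTERNAL,cv2.CHAIN_APPROX_NONE)
    k=max(cs,key=cv2.contourArea)[:,0]
    X=ray(c,k,z)[:,:2]; (cx,cy),(w,h),a=cv2.minAreaRect((X*1000).astype(np.float32))
    if w<h: w,h,a=h,w,a+90
    return np.array([cx,cy])/1000,w,h,(a+90)%180-90
E
python3 - <<'E'
from h import *
z=np.load('top.npz'); im,W=z['im'],z['W']; c=bot.get_calibration('top')
g=im.min(2)
def box(m,x0,y0,x1,y1):
    o=np.zeros_like(m); s=.64; o[int(y0*s):int(y1*s),int(x0*s):int(x1*s)]=m[int(y0*s):int(y1*s),int(x0*s):int(x1*s)]; return o
print('edge',rect(c,box(g>90,250,265,310,370),.005))
print('stand',rect(c,box(g>110,370,210,550,335),.012))
b=box((g<70)&(W[...,2]>.03),490,235,530,285); print('knob',np.nanmedian(W[b],0),b.sum())
b=box((W[...,2]>.015),250,265,310,370); print('grip',np.nanmean(W[b],0),b.sum())
print('table z',np.nanmedian(W[200:240,280:330,2]),'edge z',W[int(340*.64),int(287*.64)])
E
```

```text
edge (array([0.52370178, 0.2751485 ]), 204.83921813964844, 42.4161262512207, 11.958009719848633)
stand (array([ 0.58879224, -0.13847081]), 339.1216125488281, 181.82437133789062, -81.47466373443604)
knob [ 0.60550177 -0.25276039  0.05797505] 96
grip [0.52219481 0.27328078 0.03633887] 102
table z -0.0004926427575688841 edge z [0.47051623 0.26061696 0.00215324]
```

```bash
cat >> h.py <<'E'
def row(xyz,yaw):
    """row for target TCP position and jaw (tool z) yaw in deg, tool down"""
    p,r,s=pose(); z=np.array([np.cos(np.radians(yaw)),np.sin(np.radians(yaw)),0]); x=np.array([0,0,-1.]); 
    Rt=R.from_matrix(np.stack([x,np.cross(z,x),z],1))
    d=r.inv().apply(np.array(xyz)-p)*100; print('t',round(s['clock'],2),'row',d.round(2),(r.inv()*Rt).as_rotvec().round(3),'pos',p.round(4),'F',np.round(s['ft_force'],1))
E
python3 -c "
from h import *
row([.523,.274,.16],102)"
```

```text
t 0.1 row [  5.82 -43.51 -27.56] [-0.469 -0.001 -0.   ] pos [0.1733 0.6522 0.218 ] F [-0.1 -0.3 -0.3]
```

```bash
python3 -m jog '[[5.8,-43.5,-27.6,-0.469,0,0],[5.8,-43.5,-27.6,-0.469,0,0],[5.8,-43.5,-27.6,-0.469,0,0],[5.8,-43.5,-27.6,-0.469,0,0],[5.8,-43.5,-27.6,-0.469,0,0],[5.8,-43.5,-27.6,-0.469,0,0],[5.8,-43.5,-27.6,-0.469,0,0],[5.8,-43.5,-27.6,-0.469,0,0]]' 100
python3 -c "
from h import *
row([.523,.274,.16],102)"
```

```text
clock: 0.77
eef_pos: [0.3985, 0.4077, 0.1811]
ee_rot: [0.55, -0.445, -0.55, -0.445]
ft_force: [0.5, -0.3, -0.1]
width: 1.003
t 0.77 row [  2.11  -9.4  -15.67] [-0. -0. -0.] pos [0.3985 0.4077 0.1811] F [ 0.5 -0.3 -0.1]
```

```bash
python3 -m jog '[[2.1,-9.4,-15.7,0,0,0],[2.1,-9.4,-15.7,0,0,0],[2.1,-9.4,-15.7,0,0,0],[2.1,-9.4,-15.7,0,0,0],[2.1,-9.4,-15.7,0,0,0],[2.1,-9.4,-15.7,0,0,0]]'
python3 -c "
from h import *
row([.523,.274,.16],102)
im,W=cloud('wrist'); np.savez('w1',im=im,W=W); cv2.imwrite('pics/c.png',im); print(np.array(bot.get_calibration('wrist')['pose']).round(3))"
```

```text
clock: 1.27
eef_pos: [0.524, 0.2724, 0.1593]
ee_rot: [-0.549, 0.447, 0.549, 0.445]
ft_force: [-0.8, -0.4, 0.2]
width: 0.997
t 1.27 row [-0.07  0.07  0.18] [-0.004 -0.001 -0.001] pos [0.524  0.2724 0.1593] F [-0.8 -0.4  0.2]
[[-0.205 -0.944 -0.258  0.452]
 [ 0.979 -0.198 -0.052  0.259]
 [-0.001 -0.263  0.965  0.326]
 [ 0.     0.     0.     1.   ]]
```

View pics/c.png

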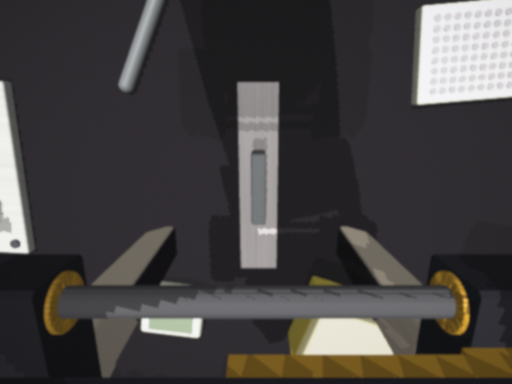

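The straightedge runs vertically between the open fingers, (238–279, 82–268), with the block at (259,188). Measuring it now.

Run:
```python
from h import *
z=np.load('w1.npz'); im,W=z['im'],z['W']; c=bot.get_calibration('wrist')
m=np.zeros((384,512),bool); m[60:285,215:310]=(im.min(2)>60)[60:285,215:310]
print('edge',rect(c,m,.005))
b=np.zeros_like(m); b[100:260,230:290]=(W[...,2]>.03)[100:260,230:290]; print('blk',b.sum(),np.nanmedian(W[b],0), rect(c,b,.04))
row([.523,.274,.05],102)
```

```text
edge (array([0.52373706, 0.27487857]), 201.7826690673828, 42.866661071777344, 12.107133865356445)
blk 1029 [0.52112894 0.27312158 0.03958072] (array([0.52214642, 0.27466678]), 69.43295288085938, 13.18102741241455, 12.229857444763184)
t 1.32 row [ 1.097e+01 -2.000e-02  1.000e-02] [-0.003 -0.    -0.001] pos [0.523  0.2739 0.1597] F [-0.3  0.2  0.6]
```

```bash
python3 -m jog '[[4,0,0.08,0,0,0],[8,0,0.08,0,0,0],[11,0,0.08,0,0,0],[13,0,0.08,0,0,0],[14,0,0.08,0,0,0],[14.7,0,0.08,0,0,0],[14.7,0,0.08,0,0,0],[14.7,0,0.08,0,0,0]]' 40
python3 -m jog '[[0,0,0,0,0,0],[0,0,0,0,0,0],[0,0,0,0,0,0],[0,0,0,0,0,0],[0,0,0,0,0,0],[0,0,0,0,0,0],[0,0,0,0,0,0],[0,0,0,0,0,0]]' 0
```

```text
clock: 1.98
eef_pos: [0.5224, 0.2768, 0.0146]
ee_rot: [0.55, -0.445, -0.549, -0.445]
ft_force: [-0.0, -0.1, 0.7]
width: 0.479
clock: 2.65
eef_pos: [0.5223, 0.2762, 0.0139]
ee_rot: [0.55, -0.445, -0.549, -0.445]
ft_force: [-1.4, -1.3, 6.5]
width: 0.151
```

```bash
python3 -m jog '[[-1,0,0,0,0,0],[-4,0,0,0,0,0],[-8,0,0,0,0,0],[-12,0,0,0,0,0],[-16,0,0,0,0,0],[-18,0,0,0,0,0],[-18,0,0,0,0,0]]'
python3 -c "
from h import *
row([.581,-.084,.2],8.53)"
```

```text
clock: 3.23
eef_pos: [0.5233, 0.2769, 0.1997]
ee_rot: [0.551, -0.443, -0.548, -0.447]
ft_force: [-0.1, -0.7, -1.4]
width: 0.149
t 3.23 row [ -0.11   1.85 -36.5 ] [1.631 0.007 0.004] pos [0.5233 0.2769 0.1997] F [-0.1 -0.7 -1.4]
```

```bash
python3 -m jog '[[0,1.8,-36.5,1.631,0,0],[0,1.8,-36.5,1.631,0,0],[0,1.8,-36.5,1.631,0,0],[0,1.8,-36.5,1.631,0,0],[0,1.8,-36.5,1.631,0,0],[0,1.8,-36.5,1.631,0,0],[0,1.8,-36.5,1.631,0,0],[0,1.8,-36.5,1.631,0,0]]'
python3 -c "
from h import *
row([.581,-.084,.2],8.53)"
```

```text
clock: 3.9
eef_pos: [0.5746, -0.0548, 0.1925]
ee_rot: [-0.267, 0.655, 0.267, 0.654]
ft_force: [1.8, 0.8, -0.9]
width: 0.153
t 3.9 row [-0.75 -2.54 -1.58] [ 0.625 -0.001 -0.001] pos [ 0.5746 -0.0548  0.1925] F [ 1.8  0.8 -0.9]
```

```bash
python3 -m jog '[[-0.7,-2.5,-1.6,0.625,0,0],[-0.7,-2.5,-1.6,0.625,0,0],[-0.7,-2.5,-1.6,0.625,0,0],[-0.7,-2.5,-1.6,0.625,0,0],[-0.7,-2.5,-1.6,0.625,0,0],[-0.7,-2.5,-1.6,0.625,0,0],[-0.7,-2.5,-1.6,0.625,0,0]]'
python3 -c "
from h import *
im,_=cloud('wrist')
row([.581,-.084,.2],8.53)
im,W=cloud('wrist'); np.savez('w2',im=im,W=W); cv2.imwrite('pics/d.png',im)"
```

```text
clock: 4.48
eef_pos: [0.581, -0.0818, 0.1997]
ee_rot: [-0.056, 0.705, 0.056, 0.704]
ft_force: [-0.2, 0.1, -2.6]
width: 0.152
t 4.53 row [-0.02 -0.22 -0.04] [ 0.011 -0.001 -0.   ] pos [ 0.5811 -0.0818  0.1998] F [ 0.2  0.  -2.6]
```

View pics/d.png

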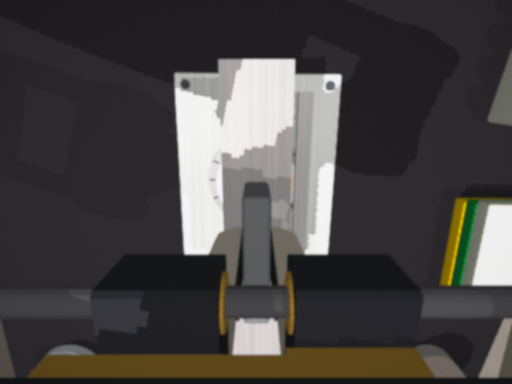

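The held straightedge (cols 220–294, upper end row 59) hangs over the dish. The fence is the grey strip at cols 295–313, and the plate's corner holes are at (185,84) and (330,86). Next I measure the fence top and the straightedge from the depth.

Run:
```python
from h import *
z=np.load('w2.npz'); im,W=z['im'],z['W']; c=bot.get_calibration('wrist')
a=np.radians(8.53); S=np.array([.5888,-.1385])
tostand=lambda X:(X[...,:2]-S)@np.array([[np.cos(a),-np.sin(a)],[np.sin(a),np.cos(a)]])
Q=np.dstack([tostand(W)*1000,W[...,2]*1000])
for r in (80,86,100,115,130,150,180,200,220,240):
    sel=range(168,345)
    zz=Q[r,:,2]
    # segments of roughly constant height
    segs=[];st=170
    for u in range(171,345):
        if not abs(zz[u]-zz[u-1])<3:
            if u-st>3: segs.append((st,u-1,*Q[r,st].round(1).tolist(),*Q[r,u-1].round(1).tolist()))
            st=u
    print(r,segs)
print('col305',[Q[r,305].round(1).tolist() for r in (84,88,90,92,94,96,100,110)])
print('end col 260',[Q[r,260].round(1).tolist() for r in (55,57,59,60,62,66,100)])
```

```text
80 [(170, 174, -95.0, 160.5, 1.6, -91.3, 160.8, -1.3), (175, 186, -87.0, 159.7, 11.8, -74.4, 159.6, 15.3), (187, 218, -74.1, 159.9, 11.7, -40.9, 160.3, 11.1), (219, 294, -19.1, 145.0, 190.9, 20.7, 145.4, 190.6), (295, 302, 41.9, 161.1, 11.3, 49.2, 161.0, 13.1), (303, 340, 50.7, 161.3, 10.1, 89.8, 161.5, 13.2)]
86 [(170, 174, -96.1, 154.4, -0.8, -91.4, 154.4, 0.1), (177, 218, -85.1, 153.7, 12.0, -41.0, 154.2, 11.3), (219, 293, -19.1, 141.9, 192.0, 20.4, 142.5, 189.5), (294, 325, 41.0, 155.0, 11.9, 74.6, 155.4, 11.2), (326, 334, 75.1, 155.2, 14.2, 83.5, 155.2, 14.6), (335, 340, 85.4, 155.5, 11.3, 91.0, 155.6, 10.6)]
100 [(170, 175, -97.0, 139.4, -0.7, -91.5, 139.5, -1.3), (176, 219, -87.2, 139.2, 11.3, -40.1, 139.7, 12.1), (220, 293, -18.8, 134.8, 190.8, 20.6, 135.2, 190.7), (294, 297, 38.6, 139.7, 38.7, 41.4, 139.7, 40.3), (298, 313, 41.8, 139.6, 45.2, 56.3, 139.7, 46.8), (314, 334, 63.5, 140.8, 11.8, 84.9, 141.0, 13.3), (335, 339, 86.8, 141.1, 10.1, 90.7, 141.1, 11.8)]
115 [(170, 176, -98.2, 123.0, -1.5, -91.0, 123.1, -0.3), (177, 219, -87.2, 123.3, 10.6, -40.4, 123.8, 12.7), (220, 2
[... 2194 characters left out ...]
1, -91.4, -31.8, -1.7), (184, 214, -86.6, -25.5, 12.5, -49.8, -25.5, 11.6), (215, 240, -19.6, 65.6, 219.0, -6.8, 65.8, 219.3), (243, 254, -5.0, 67.9, 224.0, 0.4, 69.4, 227.2), (255, 270, 0.9, 68.0, 224.0, 8.2, 68.5, 224.9), (273, 298, 10.0, 66.2, 219.8, 22.8, 66.1, 219.1), (299, 304, 49.5, -8.9, 47.2, 55.1, -9.0, 46.6), (306, 328, 63.5, -24.1, 12.0, 90.6, -24.0, 11.6)]
col305 [[52.9, 157.2, 11.5], [53.0, 153.1, 11.8], [53.4, 151.1, 9.9], [48.1, 147.1, 46.8], [48.1, 145.2, 47.6], [48.2, 143.4, 47.1], [48.4, 139.6, 47.3], [48.8, 130.1, 47.6]]
end col 260 [[4.1, 187.4, -0.9], [4.1, 185.4, -1.0], [2.5, 155.6, 190.4], [nan, nan, nan], [2.5, 154.0, 191.5], [2.5, 152.0, 192.0], [2.7, 135.0, 192.6]]
```

```bash
python3 -m jog '[[4,-0.2,1.6,0,0,0],[8,-0.2,1.6,0,0,0],[11,-0.2,1.6,0,0,0],[12.5,-0.2,1.6,0,0,0],[13.5,-0.2,1.6,0,0,0],[13.5,-0.2,1.6,0,0,0],[13.5,-0.2,1.6,0,0,0],[13.5,-0.2,1.6,0,0,0]]'
cat > m.py <<'E'
from h import *
import sys
bot.camera('wrist'); row([.581,-.084,.06],8.53)
im,W=cloud('wrist'); n=sys.argv[1]; np.savez(n,im=im,W=W)
g=cv2.resize(im[40:260,130:390],None,fx=3,fy=2.5,interpolation=cv2.INTER_NEAREST); cv2.imwrite(f'pics/{n}.png',g)
a=np.radians(8.53); S=np.array([.5888,-.1385])
Q=np.dstack([(W[...,:2]-S)@np.array([[np.cos(a),-np.sin(a)],[np.sin(a),np.cos(a)]])*1000,W[...,2]*1000])
for r in range(50,240,14):
    zz=Q[r,:,2]; st=151; segs=[]
    for u in range(152,380):
        if not abs(zz[u]-zz[u-1])<3.5:
            if u-st>5 and zz[st]>18: segs.append((st,u-1,*Q[r,st].round(1).tolist(),*Q[r,u-1,[0,2]].round(1).tolist(),'mid',round((Q[r,st,0]+Q[r,u-1,0])/2,2)))
            st=u
    print(r,*segs)
print('mid col', [(r,*Q[r,262,1:].round(1).tolist()) for r in range(40,110,3)])
E
python3 m.py e
```

```text
clock: 5.25
eef_pos: [0.5982, -0.0815, 0.0672]
ee_rot: [-0.055, 0.704, 0.055, 0.706]
ft_force: [-0.2, -0.5, -1.1]
width: 0.146
t 5.3 row [ 0.72  0.02 -1.75] [0.007 0.002 0.001] pos [ 0.5983 -0.0815  0.0672] F [ 0.5  0.1 -1.4]
50
64 (219, 294, -1.4, 150.5, 59.0, 37.8, 57.8, 'mid', np.float64(18.2))
78 (219, 294, -1.7, 143.7, 58.2, 38.0, 58.6, 'mid', np.float64(18.17)) (297, 313, 41.6, 145.4, 42.7, 49.8, 48.2, 'mid', np.float64(45.7)) (315, 325, 51.0, 145.0, 48.0, 56.6, 48.1, 'mid', np.float64(53.79))
92 (179, 201, -27.6, 137.5, 39.7, -14.4, 40.7, 'mid', np.float64(-21.0)) (203, 219, -13.6, 137.6, 38.6, -3.9, 39.7, 'mid', np.float64(-8.75)) (220, 293, -1.3, 136.7, 58.5, 37.7, 58.5, 'mid', np.float64(18.24)) (298, 324, 41.7, 137.4, 49.0, 56.7, 46.9, 'mid', np.float64(49.2))
106 (180, 219, -27.5, 129.5, 39.6, -4.1, 39.8, 'mid', np.float64(-15.81)) (220, 293, -1.5, 129.5, 58.3, 38.2, 56.6, 'mid', np.float64(18.38)) (297, 323, 41.7, 129.9, 46.8, 56.3, 48.6, 'mid', np.float64(49.0))
120 (221, 292, -1.2, 122.1, 57.6, 37.9, 57.0, 'mid', np.float64(18.36)) (296, 322, 41.7, 122.0, 45.0, 56.3, 4
[... 2541 characters left out ...]
, 77.0, 'mid', np.float64(4.3)) (243, 270, 12.0, 70.3, 92.3, 25.2, 91.5, 'mid', np.float64(18.59)) (271, 294, 26.7, 62.5, 73.0, 39.0, 76.3, 'mid', np.float64(32.85)) (295, 315, 43.4, 52.6, 48.6, 56.3, 48.0, 'mid', np.float64(49.82))
mid col [(40, 173.9, -1.4), (43, 171.8, 0.1), (46, 168.0, 10.4), (49, 166.0, 11.4), (52, 164.4, 10.5), (55, 162.3, 12.1), (58, 160.5, 11.9), (61, 152.4, 56.8), (64, 150.8, 57.7), (67, 149.5, 56.5), (70, 147.9, 58.1), (73, 146.5, 57.2), (76, 145.0, 57.5), (79, 143.4, 58.4), (82, 141.9, 58.2), (85, 140.4, 58.2), (88, 138.9, 57.5), (91, 137.4, 57.4), (94, 135.8, 57.7), (97, 134.3, 57.3), (100, 132.7, 58.1), (103, 131.2, 57.4), (106, 129.6, 57.9), (109, 128.1, 58.4)]
```

View pics/e.png

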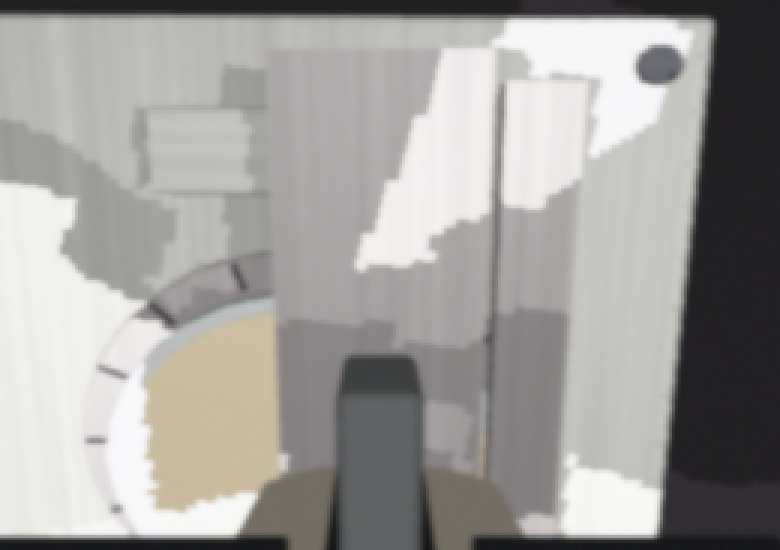

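The picture shows the straightedge level above the supports, parallel to the fence, with a gap of about 3 mm (crop col 497 to 505). Its end is about 4.7 mm beyond the fence's end, where 5 mm is right. I'll descend and then close the gap by feel.

```bash
python3 -m jog '[[0.5,0.03,0,0.005,0,0],[0.9,0.03,0,0.005,0,0],[1.15,0.03,0,0.005,0,0],[1.2,0.03,0.1,0.005,0,0],[1.2,0.03,0.2,0.005,0,0],[1.2,0.03,0.2,0.005,0,0]]'
python3 -m jog '[[0,0,0.05,0,0,0],[0,0,0.1,0,0,0],[0,0,0.1,0,0,0],[0,0,0.1,0,0,0]]'
```

```text
clock: 5.85
eef_pos: [0.5995, -0.0809, 0.0538]
ee_rot: [-0.053, 0.705, 0.053, 0.705]
ft_force: [-2.5, -0.1, 4.1]
width: 0.147
clock: 6.18
eef_pos: [0.6004, -0.0807, 0.0538]
ee_rot: [-0.053, 0.705, 0.053, 0.705]
ft_force: [-2.2, -1.0, 6.1]
width: 0.148
```

```bash
python3 -m jog '[[-0.03,0,0.05,0,0,0],[-0.03,0,0.1,0,0,0],[-0.03,0,0.1,0,0,0],[-0.03,0,0.1,0,0,0]]'
python3 -m jog '[[0,0,0.05,0,0,0],[0,0,0.1,0,0,0],[0,0,0.1,0,0,0],[0,0,0.1,0,0,0]]'
```

```text
clock: 6.52
eef_pos: [0.6012, -0.0806, 0.0538]
ee_rot: [-0.053, 0.705, 0.053, 0.705]
ft_force: [-4.6, -0.1, 5.0]
width: 0.148
clock: 6.85
eef_pos: [0.6013, -0.0805, 0.0539]
ee_rot: [-0.053, 0.706, 0.053, 0.704]
ft_force: [-14.8, -1.9, 10.7]
width: 0.147
```

Contact with the fence is clear: −15 N and the TCP has stopped. I'll ease the push and check flushness before letting go.

```bash
python3 -m jog '[[0,0,-0.06,0,0,0],[0,0,-0.06,0,0,0],[0,0,-0.06,0,0,0]]'
python3 m.py f | cut -c1-330
```

```text
clock: 7.1
eef_pos: [0.6013, -0.0806, 0.0538]
ee_rot: [-0.053, 0.706, 0.053, 0.705]
ft_force: [-7.7, -1.5, 7.5]
width: 0.145
t 7.15 row [-0.61 -0.04 -2.06] [ 0.001 -0.001  0.   ] pos [ 0.6013 -0.0806  0.0539] F [-8.3 -1.7  7.2]
50
64 (219, 290, 2.1, 151.2, 45.1, 39.2, 45.4, 'mid', np.float64(20.68))
78 (219, 323, 1.8, 144.4, 44.2, 56.4, 47.8, 'mid', np.float64(29.09))
92 (167, 219, -27.4, 137.5, 40.5, 1.0, 38.9, 'mid', np.float64(-13.21)) (220, 316, 2.3, 137.3, 45.6, 52.9, 48.7, 'mid', np.float64(27.61))
106 (168, 219, -27.7, 130.2, 39.2, 0.8, 39.4, 'mid', np.float64(-13.47)) (220, 290, 2.0, 130.1, 44.7, 39.9, 44.5, 'mid', np.float64(20.96)) (292, 322, 41.1, 130.1, 44.3, 56.8, 47.0, 'mid', np.float64(48.93))
120 (220, 321, 1.8, 122.8, 45.6, 56.4, 48.4, 'mid', np.float64(29.12))
134 (221, 320, 2.3, 115.3, 46.4, 56.4, 47.7, 'mid', np.float64(29.34))
148 (195, 220, -17.6, 104.5, 20.1, -1.7, 19.5, 'mid', np.float64(-9.66)) (221, 292, 1.8, 107.4, 44.6, 41.8, 44.0, 'mid', np.float64(21.82)) (293, 319, 41.9, 107.9, 48.4, 56.5, 46.5, 'mid', np.float64(49.19))
162 (172, 207, -33.2, 95.3, 19.4
[... 1584 characters left out ...]
.5, 43.7, 41.9, 43.8, 'mid', np.float6
232 (156, 218, -42.5, 52.6, 34.5, -2.8, 34.8, 'mid', np.float64(-22.65)) (219, 242, 1.5, 64.3, 62.9, 13.8, 59.6, 'mid', np.float64(7.67)) (243, 270, 15.3, 70.8, 78.9, 28.4, 79.4, 'mid', np.float64(21.84)) (271, 294, 29.9, 63.0, 59.6, 42.2, 62.6, 'mid', np.float64(36.03)) (298, 315, 46.5, 58.1, 47.6, 56.7, 47.3, 'mid', np.float64
mid col [(40, 171.6, -0.3), (43, 167.8, 10.5), (46, 166.1, 10.8), (49, 164.3, 11.4), (52, 162.7, 10.6), (55, 160.9, 10.9), (58, 159.2, 11.0), (61, 152.7, 45.0), (64, 151.2, 45.5), (67, 149.7, 45.9), (70, 148.4, 44.3), (73, 146.9, 44.2), (76, 145.4, 44.1), (79, 143.8, 46.0), (82, 142.3, 46.0), (85, 140.9, 44.3), (88, 139.4, 44.1)
```

View pics/f.png

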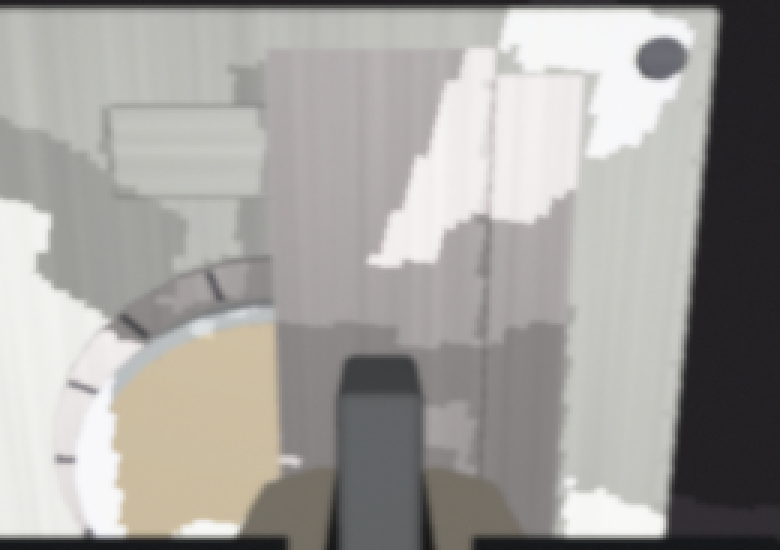

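The straightedge is seated and flush along the fence (a hairline joint at crop col 490). Its end is about 5 mm past the fence's end, so it is centred. Releasing.

```bash
python3 -m jog '[[0,0,0,0,0,0],[0,0,0,0,0,0],[0,0,0,0,0,0],[0,0,0,0,0,0],[0,0,0,0,0,0],[0,0,0,0,0,0]]' 40
python3 -m jog '[[-1,0,0,0,0,0],[-3,0,0,0,0,0],[-6,0,0,0,0,0],[-10,0,0,0,0,0],[-12,0,0,0,0,0],[-12,0,0,0,0,0]]'
python3 -c "
from h import *
row([.6065,-.2565,.17],98.5-180);row([.6065,-.2565,.17],98.5)
im,W=cloud('top'); np.savez('top2',im=im,W=W); print(bot.state()['q'])"
```

```text
clock: 7.7
eef_pos: [0.6018, -0.0804, 0.0537]
ee_rot: [-0.053, 0.705, 0.053, 0.705]
ft_force: [0.0, 0.2, 0.9]
width: 0.395
clock: 8.2
eef_pos: [0.6034, -0.0807, 0.1803]
ee_rot: [-0.054, 0.702, 0.052, 0.708]
ft_force: [0.3, 0.2, 0.0]
width: 0.401
t 8.2 row [  1.06 -17.43  -2.33] [ 1.572  0.008 -0.004] pos [ 0.6034 -0.0807  0.1803] F [0.3 0.2 0. ]
t 8.2 row [  1.06 -17.43  -2.33] [-1.569  0.004  0.008] pos [ 0.6034 -0.0807  0.1803] F [0.3 0.2 0. ]
[-1.74802189e-01 -1.82145667e-02  1.64756937e+00  1.09243625e-05
  1.50737269e+00 -3.24826764e-01]
```

```bash
python3 -m jog '[[0,-17.4,-2.3,-1.57,0,0],[0,-17.4,-2.3,-1.57,0,0],[0,-17.4,-2.3,-1.57,0,0],[0,-17.4,-2.3,-1.57,0,0],[0,-17.4,-2.3,-1.57,0,0],[0,-17.4,-2.3,-1.57,0,0],[0,-17.4,-2.3,-1.57,0,0],[0,-17.4,-2.3,-1.57,0,0]]'
python3 -c "
from h import *
row([.6065,-.2565,.18],98.5)"
```

```text
clock: 8.92
eef_pos: [0.6045, -0.2563, 0.1724]
ee_rot: [-0.382, 0.595, 0.383, 0.595]
ft_force: [0.2, -0.6, 1.0]
width: 0.4
t 8.92 row [-0.76 -0.19  0.06] [-0.577  0.001 -0.002] pos [ 0.6045 -0.2563  0.1724] F [ 0.2 -0.6  1. ]
```

```bash
python3 -m jog '[[-0.8,-0.2,0,-0.577,0,0],[-0.8,-0.2,0,-0.577,0,0],[-0.8,-0.2,0,-0.577,0,0],[-0.8,-0.2,0,-0.577,0,0],[-0.8,-0.2,0,-0.577,0,0],[-0.8,-0.2,0,-0.577,0,0]]'
python3 - <<'E'
from h import *
bot.camera('wrist'); row([.6065,-.2565,.18],98.5)
im,W=cloud('wrist'); np.savez('w3',im=im,W=W); cv2.imwrite('pics/g.png',im)
b=(W[...,2]>.06)&(W[...,2]<.08); b[300:]=0
c=bot.get_calibration('wrist'); print(b.sum(),np.nanmedian(W[b],0),rect(c,b,.07))
E
```

```text
clock: 9.42
eef_pos: [0.6065, -0.2566, 0.1807]
ee_rot: [-0.535, 0.462, 0.536, 0.462]
ft_force: [-0.1, 0.4, -0.4]
width: 0.402
t 9.47 row [0.08 0.   0.01] [-0.006  0.001 -0.001] pos [ 0.6065 -0.2566  0.1808] F [-0.6  0.7 -0.1]
4598 [ 0.59516445 -0.41826435  0.07021163] (array([ 0.48780914, -0.44383951]), 50.06596374511719, 25.1235294342041, -81.99560451507568)
```

View pics/g.png

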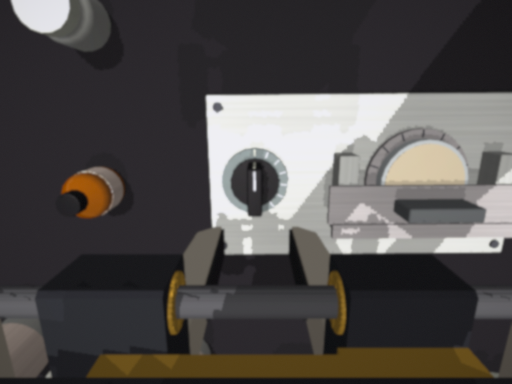

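The straightedge lies on both supports against the fence. The knob bar is at cols 247–262, rows 160–215, aligned vertically, with the pointer at the upper (−x) end. The bottle at (85,195) is well clear.

Run:
```python
from h import *
z=np.load('w3.npz'); im,W=z['im'],z['W']; c=bot.get_calibration('wrist')
b=np.zeros((384,512),bool); b[140:225,225:290]=((W[...,2]>.06)&(W[...,2]<.08))[140:225,225:290]
o=rect(c,b,.07); print(b.sum(),np.nanmean(W[b],0),o)
# plate edges for yaw/centre check in this view
row([*o[0],.035],o[3]+90)
```

```text
721 [ 0.60657801 -0.25904714  0.06945247] (array([ 0.6066106 , -0.25919681]), 46.81232833862305, 13.710914611816406, 9.734267234802246)
t 9.52 row [14.6   0.02 -0.26] [-0.03   0.001 -0.001] pos [ 0.6066 -0.2566  0.181 ] F [-0.4  0.4 -1.1]
```

```bash
python3 -m jog '[[3,0,-0.26,-0.01,0,0],[7,0,-0.26,-0.01,0,0],[10.5,0,-0.26,-0.01,0,0],[13,0,-0.26,-0.01,0,0],[14,0,-0.26,-0.01,0,0],[14.6,0,-0.26,-0.01,0,0],[14.6,0,-0.26,-0.01,0,0],[14.6,0,-0.26,-0.01,0,0]]'
python3 -m jog '[[0,0,0,0,0,0],[0,0,0,0,0,0],[0,0,0,0,0,0],[0,0,0,0,0,0],[0,0,0,0,0,0],[0,0,0,0,0,0],[0,0,0,0,0,0]]' 0
python3 -c "
from h import *
row([.6066,-.2588,.035],98.5);s=bot.state();print(s['wrist_torque'],s['q'][5])"
```

```text
clock: 10.18
eef_pos: [0.6079, -0.2596, 0.0373]
ee_rot: [0.537, -0.46, -0.536, -0.461]
ft_force: [0.1, 0.7, -0.6]
width: 0.4
clock: 10.77
eef_pos: [0.6074, -0.2585, 0.0365]
ee_rot: [-0.537, 0.46, 0.537, 0.461]
ft_force: [-3.1, 7.9, 7.2]
width: 0.15
t 10.77 row [ 0.15  0.08 -0.02] [0.005 0.001 0.   ] pos [ 0.6074 -0.2585  0.0365] F [-3.1  7.9  7.2]
[ 1.48349756  0.51902637 -0.09246388] -2.166152456819817
```

```bash
python3 -m jog '[[-0.05,0.02,0.06,0.06,0,0],[-0.05,0.02,0.06,0.13,0,0],[-0.05,0.02,0.06,0.2,0,0],[-0.05,0.02,0.06,0.27,0,0],[-0.05,0.02,0.06,0.33,0,0],[-0.05,0.02,0.06,0.39,0,0],[-0.05,0.02,0.06,0.42,0,0],[-0.05,0.02,0.06,0.42,0,0]]'
python3 -c "
from h import *
row([.6074,-.2585,.035],98.8-24);s=bot.state();print(s['wrist_torque'],s['q'][5])"
```

```text
clock: 11.43
eef_pos: [0.6073, -0.2582, 0.0366]
ee_rot: [-0.429, 0.562, 0.429, 0.563]
ft_force: [2.6, 4.4, 0.3]
width: 0.149
t 11.43 row [ 0.16 -0.01 -0.03] [-0.003  0.001  0.001] pos [ 0.6073 -0.2582  0.0366] F [2.6 4.4 0.3]
[ 0.8320159  -0.44683595 -0.05298477] -1.743616156334883
```

```bash
python3 -m jog '[[0,-0.01,0.03,0.06,0,0],[0,-0.01,0.03,0.13,0,0],[0,-0.01,0.03,0.2,0,0],[0,-0.01,0.03,0.27,0,0],[0,-0.01,0.03,0.33,0,0],[0,-0.01,0.03,0.39,0,0],[0,-0.01,0.03,0.419,0,0],[0,-0.01,0.03,0.419,0,0]]'
python3 -c "
from h import *
row([.6074,-.2585,.035],98.8-48);s=bot.state();print(s['wrist_torque'],s['q'][5])"
python3 -m jog '[[0,0,0,0.06,0,0],[0,0,0,0.13,0,0],[0,0,0,0.2,0,0],[0,0,0,0.26,0,0],[0,0,0,0.32,0,0],[0,0,0,0.38,0,0],[0,0,0,0.415,0,0],[0,0,0,0.415,0,0]]'
python3 -m jog '[[0,0,0,0,0,0],[0,0,0,0,0,0],[0,0,0,0,0,0]]'
python3 - <<'E'
from h import *
row([.6074,-.2585,.035],98.8-72);s=bot.state();print(s['wrist_torque'],s['q'][5],s['width'])
a=bot.camera('side')[0]; b,W=cloud('wrist'); np.savez('w4',im=b,W=W)
cv2.imwrite('pics/k.png',np.hstack([cv2.resize(a[110:230,180:300],(400,400)),cv2.resize(b,(400,400))]))
E
```

```text
clock: 12.1
eef_pos: [0.6074, -0.258, 0.0366]
ee_rot: [-0.302, 0.639, 0.303, 0.639]
ft_force: [2.2, 4.7, 1.6]
width: 0.147
t 12.1 row [ 0.16 -0.03 -0.04] [-0.003  0.001  0.   ] pos [ 0.6074 -0.258   0.0366] F [2.2 4.7 1.6]
[ 0.87879744 -0.40169538 -0.04194421] -1.3249488626160595
clock: 12.77
eef_pos: [0.6076, -0.2579, 0.0366]
ee_rot: [-0.164, 0.687, 0.165, 0.688]
ft_force: [3.6, 6.4, 0.5]
width: 0.145
clock: 13.02
eef_pos: [0.6076, -0.2579, 0.0366]
ee_rot: [-0.165, 0.687, 0.165, 0.688]
ft_force: [3.1, 6.3, 1.4]
width: 0.147
t 13.02 row [ 0.16 -0.04 -0.04] [ 0.004  0.001 -0.   ] pos [ 0.6076 -0.2579  0.0366] F [3.1 6.3 1.4]
[ 9.61671571e-01 -5.58307802e-01 -3.70461379e-04] -0.9127558085321121 0.14721509284692863
```

View pics/k.png

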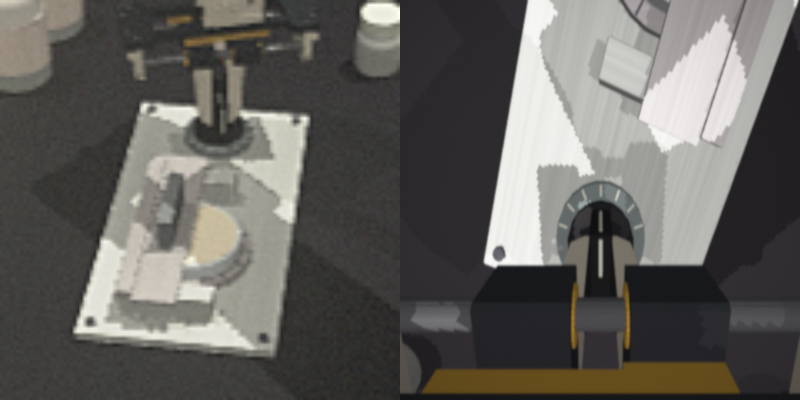

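The pointer line is on a collar tick (wrist view, near (600,190)). The torque about the knob's axis is about 0, and the straightedge has not moved. Handing in.

```bash
python3 -c "
from cell import bot
print(bot.sign_off(), bot.state()['clock'])"
```

```text
the job is handed in; nothing more can be done
the job is handed in; nothing more can be done
```

The job is done and handed in at about 13 s of the 51 s allowed. The straightedge is on the stand, and the gripper still holds the knob at the third stop.

- **Straightedge:** I lowered it onto both supports, slid it along until it met the fence (about 15 N), eased off and let go. Before release it was flush to a hairline, and its end was about 5 mm past the fence's end, which puts it centred to within roughly 0.5 mm. Later pictures show it still lying there.
- **Knob:** I turned it clockwise from home in three clicks. The tool had turned about 71.8° (the third stop is at 72°). The pointer sat on a tick, and the torque about the knob's axis was close to zero.
- **Not exact:** A side load of about 7 N stayed on the knob grip because the jaws are slightly off its axis. The bar's angle in the first close-up came out 1.2° off the stand's; I took that as pixel noise. I did not check the bystander objects one by one, but the arm stayed above or clear of them.

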